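Clear the silver offcuts and hold the controller's recessed reset

ROBOT

A 6-joint arm with a two-finger parallel gripper is mounted at the origin on the work surface. World frame = base frame: x ahead of the robot, y to its left, z up, the work surface at z = 0. Lengths are in m, angles in degrees, forces in N, time in s.
With the tool pointing down it reaches from about 0.3 to 0.75 m from the base axis. Payload 8.5 kg.
Tool frame: the origin (TCP) lies at the very end of the fingers, on their centre line; the grasp point (between the pads) lies 19 mm behind it (env.pinch_z is the distance from the TCP to the grasp point, in m); z points along the fingers, y is the line along which they close (so a half turn about z gives the same grasp; the last joint's range is limited). The gripper opens to 85 mm and grips with 20 to 120 N. Pads are 22 mm wide; open, the fingers measure 114 mm over their backs; the gripper's body (76 mm by 85 mm) begins 54 mm behind the grasp point. The pads swing forward as they close: fully open they stand 13 mm farther back than shut.
Start: joints at [-84.93, 21.807, 74.336, -0, 83.858, -12.336], TCP at [0.165, -0.525, 0.231] pointing down, gripper open.
Joint ranges: [-178.18, 178.18], [-50.72, 133.34], [12.68, 142.11], [-81.47, 261.47], [9.98, 163.14], [-165.26, 165.26]. Speed limits (degrees/s): [136.94, 136.94, 180, 180, 180, 180].

INTERFACE

Orientations are given as a 3x3 rotation matrix whose columns are the frame's x, y, z axes.
In Python, from rig import env, viewer gives the robot as it stands.
- The arm moves only by the tool drive_tool, never from a script. Its argument "series" is a list of rows, each a list of 3 entries, a list of its own where there are three numbers: the shift along the tool's x, y, z in m, then the turn about the tool's z in degrees, then the finger opening in m, from 0 to 0.0854. A call has 1 to 20 rows; each row is the pose to reach, as a shift and turn from the pose commanded when the call began, along the tool's axes at that moment; what a row does not reach only later rows make up. A row lasts 1/10 s, in which the tool goes at most 50 mm and 8.59 degrees, less where a joint would pass 70% of its speed; a pose out of reach is approached as far as the arm can. A call with a gripper value outside its range is refused whole. The fingers move at their own pace and stop on an object; "newtons" is the grip in N (left out, the last holds). Time passes only in rows, so rows that repeat a pose let the fingers close. It gives the time, the measured TCP pose, the force, the opening and the grip force at its end, in the units of the state.
- env.observe(): the state, without advancing time (a new reading comes with each control period).
- viewer.get_image(name): name is "side" or "top"; returns a dict with "img" (420x560x3 uint8, red, green, blue), "depth" (420x560 float32, m along the optical axis (not along the pixel's ray), 0 where there is no reading), "camera_matrix" (3x3 intrinsics, pixels), "distortion" ([k1, k2, p1, p2, k3] as OpenCV has them; the pictures are not rectified), "rvec" (rotation vector, rad) and "tvec" (3), from world to camera coordinates, as OpenCV has them. Camera axes: x right, y down, z forward; pixel columns grow to the right and rows downward; lengths in m; the calibration is good to about 2 mm. A picture is of the moment at which its call begins.
- env.close_job(): hands the job in; it is judged then, once.
The state is a dict: "time_s": time; "q": joint angles; "qvel": joint speeds; "joint_efforts": joint torques, N m; "position": TCP position; "tool_rot": TCP orientation; "ft_force": force on the tool from outside, world axes, zero at the start; "wrist_torque": the same for the moment, N m; "grip_width": finger opening in m; "gripper_force": force on a finger pad.
Only numpy, scipy, OpenCV 4.12 (cv2) and the standard library are available. Lean on these libraries where they do the work, as an engineer would, in place of code of your own. Each camera call takes 0.05 s, during which the arm holds its last target. There are 200 camera calls.

TASK

Silver offcuts lie on the top plate of the motor controller: pick up the wooden scraper block and, with it, sweep all four along the plate into the steel trough at the plate's end, without touching them with the gripper; then stand the scraper back upright on the bench. Next draw the straight-handled stylus from the tool stand, put its steel shaft through the small round port in the plate and push the recessed reset button fully down: finish while still gripping the stylus and holding the button down. Leave everything else on the bench where it stands.

Things in the scene. Friction and masses are not known exactly. Their poses are not given: they have to be found in the camera images.
- casing: motor controller, fixed: grey box, dark steel top plate 55 mm above the bench, 120 mm along its x, 200 mm along its y. Origin: centre of the box's underside. 8 mm high lips on both long sides leave 112 mm between them; the ends y = -100 and +100 mm are open. The trough adjoins the +y end (y 100 to 175 mm). Offcuts start between y = -50 and +75 mm; the plate below y = -50 is free.
- trough (a point): centre of the trough's inner floor, 3 mm above the bench. Trough inside 114 mm along the casing's x, 69 mm along its y, walls 3 mm, its rim 45 mm above the bench, 10 mm below the plate.
- port (a point): centre of the mouth of the round reset port, 16 mm in diameter, in the plate's top surface (55 mm above the bench), at x = y = +20 mm of the casing. Plate 6 mm thick; in the hollow below, on the port's axis, the button's flat top, 22 mm across, lies 25 mm below the plate's top surface when not pressed.
- reset (a joint): travel of the recessed reset button, m: 0 = up, 0.008 = fully down (hard stop). Pressed straight down; a spring resists with 1.5 N at first and 4.5 N fully down, and returns it when let go.
- scraper_mid (a point): wooden scraper block standing on the bench, at its centre, 31 mm above its underside. 62 mm high, about 140 g; foot 96 mm (x) x 26 mm (y) x 22 mm high; above the foot a grip 76 mm (x) x 20 mm (y), 41 mm high, taken from above across its 20 mm. z is up; symmetric about both middle planes.
- stand: wooden tool stand, fixed, 120 mm (x) x 50 mm (y) x 62 mm high, with two 10 mm holes through it from above at x = -35 and +35 mm, holding the stylus and the pusher, either in either hole. Origin: centre of its underside.
- stylus_mid (a point): stylus standing upright in the stand, at the centre of its straight square wooden handle (94.5 mm above the bench). Handle 18 x 18 mm, sides square to the stand, 65 mm long, its lower end resting on the stand's top. Below it a steel shaft 7 mm in diameter, 55 mm long, hangs in the hole. z points from tip to handle; about 40 g.
- stylus_tip (a point): flat tip of the stylus shaft, on its axis, 87.5 mm below the handle's centre; 7 mm above the bench while in the stand.
- pusher: the other tool in the stand, to be left alone: a mushroom-shaped wooden knob 36 mm across and 42 mm high, with the same shaft. Origin at the knob's underside on its axis.
- chip0: silver offcut, a flat bare-metal piece 22 x 20 x 5 mm, 20 g, lying flat on the plate of the controller at any yaw. Origin at its centre; x along the 22 mm, z through the thickness.
- chip1: silver offcut, a flat bare-metal piece 22 x 20 x 5 mm, 20 g, lying flat on the plate of the controller at any yaw. Origin at its centre; x along the 22 mm, z through the thickness.
- chip2: silver offcut, a flat bare-metal piece 22 x 20 x 5 mm, 20 g, lying flat on the plate of the controller at any yaw. Origin at its centre; x along the 22 mm, z through the thickness.
- chip3: silver offcut, a flat bare-metal piece 22 x 20 x 5 mm, 20 g, lying flat on the plate of the controller at any yaw. Origin at its centre; x along the 22 mm, z through the thickness.
- jar: closed glass jar with a steel cap, 60 mm across, 80 mm high; to be left alone. Origin at its underside.
- pliers: pliers lying on the bench, about 140 mm long, 12 mm high; to be left alone. Origin at its underside.
- dapblock: steel doming block, a 50 mm cube; to be left alone. Origin at its underside.
- firebrick: flat terracotta soldering brick, 70 x 110 x 30 mm; to be left alone. Origin at its underside.
- hammer: hammer lying on the bench; to be left alone. Origin at its underside.

How it is judged:
By the outcome, as a careful person would: the job done as asked, in the order asked, and still so for the second after the job is handed in, while the arm keeps its last pose, push and grip.
It also fails if it takes over 69 s, if anything falls off the work surface, if the arm or the gripper's body presses on something with over 40 N, if the wrist force passes 120 N, or if a joint passes its speed limit or range.

## Working session

There is one attempt and no reset: what is moved stays moved. The work goes in short steps, Python scripts to look and compute and a tool call to move; the robot and the scene stay as the last step left them, time stands still between calls to the robot, and variables do not carry over. Pictures are saved under pics/ and viewed, at most 10 in all, crops included, and the job is handed in when it is done.

Besides the shell and the picture viewer there is one more tool, called after "Emit:" by a JSON object that holds its "api" and its "payload", one argument or row to a line. drive_tool: Moves the arm, as the interface text tells. Its arguments: {"type":"object","properties":{"series":{"type":"array"},"newtons":{"type":"number"}},"required":["series"]}

```bash
mkdir -p pics; ls; python3 - <<'E'
from rig import env, viewer
import cv2, numpy as np
for n in("top","side"):
    d=viewer.get_image(n); cv2.imwrite(f"pics/{n}0.png",d["img"][:,:,::-1]); np.savez(f"{n}0.npz",**d)
    print(n,d["camera_matrix"].round(1).tolist(),d["distortion"],d["rvec"],d["tvec"])
o=env.observe(); print(o["position"],np.round(o["tool_rot"],3).tolist(),o["time_s"],env.pinch_z,o["grip_width"])
E
```

```text
pics
top [[454.1, 0.0, 278.1], [0.0, 454.1, 213.7], [0.0, 0.0, 1.0]] [-0.1108825  0.         0.         0.         0.       ] [ 2.08587529 -2.15322988  0.17576324] [-0.01430371  0.5508425   0.9001251 ]
side [[405.2, 0.0, 287.4], [0.0, 405.2, 213.4], [0.0, 0.0, 1.0]] [-0.01755765  0.          0.          0.          0.        ] [ 2.28802027 -0.51650707  0.19530811] [-0.52148576  0.21466685  0.83579693]
[ 0.1644646  -0.52456754  0.23076552] [[0.954, 0.299, -0.0], [0.299, -0.954, 0.001], [0.0, -0.001, -1.0]] 0.1 0.0187 0.08551388585955977
```

View pics/top0.png

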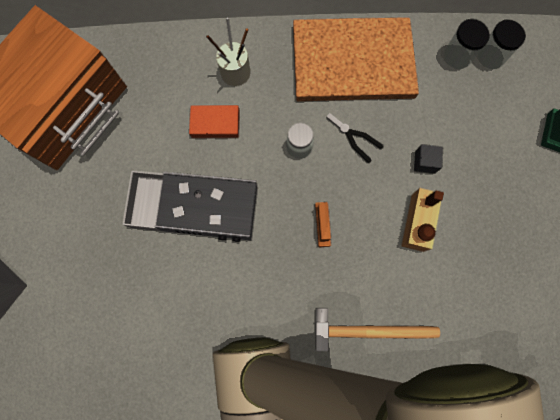

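View pics/side0.png

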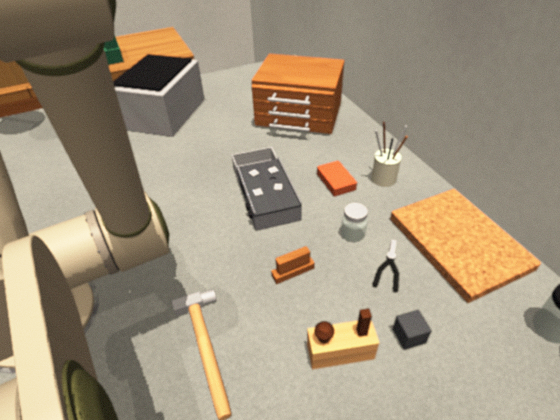

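The top view shows the trough at the left end of the casing (px 130–160). The chips are at (183,188), (217,194), (178,211) and (215,219), and the port is at (198,194). The scraper is at (322,224). In the stand, the stylus is the square handle at (434,198) and the pusher is at (427,232). The side view agrees.

```bash
cat > h.py <<'E'
import numpy as np, cv2
def cloud(d):
    h,w=d["depth"].shape
    u,v=np.meshgrid(np.arange(w,dtype=float),np.arange(h,dtype=float))
    n=cv2.undistortPoints(np.stack([u,v],-1).reshape(-1,1,2),d["camera_matrix"],d["distortion"]).reshape(h,w,2)
    z=d["depth"][...,None].astype(float)
    P=np.concatenate([n*z,z],-1)
    R=cv2.Rodrigues(d["rvec"])[0]
    W=(P-np.ravel(d["tvec"]))@R   # R^T(P-t)
    W[d["depth"]==0]=np.nan
    return W
def onplane(d,px,z):
    n=cv2.undistortPoints(np.array(px,float).reshape(-1,1,2),d["camera_matrix"],d["distortion"]).reshape(-1,2)
    R=cv2.Rodrigues(d["rvec"])[0]; C=-R.T@np.ravel(d["tvec"])
    r=np.c_[n,np.ones(len(n))]@R
    return C+r*((z-C[2])/r[:,2])[:,None]
def proj(d,X): return cv2.projectPoints(np.array(X,float).reshape(-1,1,3),d["rvec"],d["tvec"],d["camera_matrix"],d["distortion"])[0].reshape(-1,2)
def rect(P):
    c,s,a=cv2.minAreaRect((P[:,:2]*1000).astype(np.float32)); return np.round(c,1),np.round(s,1),round(a,1)
E
python3 - <<'E'
from h import *
T=dict(np.load("top0.npz")); S=dict(np.load("side0.npz"))
WT=cloud(T); WS=cloud(S)
def roi(W,b,z0,z1):
    m=np.zeros(W.shape[:2],bool); m[b[1]:b[3],b[0]:b[2]]=1
    P=W[m]; return P[(P[:,2]>z0)&(P[:,2]<z1)]
print("bench z",np.nanmedian(WT[270:290,200:300,2]),np.nanmedian(WS[200:220,200:225,2]))
for n,b,z in [("casing",(118,165,265,245),(.035,.075)),("plate",(160,165,265,245),(.048,.075)),("scraper",(305,190,345,255),(.008,.09)),("scrtop",(305,190,345,255),(.05,.09)),("stand",(400,180,450,255),(.05,.07)),("stylus",(400,180,450,215),(.11,.16)),("pusher",(400,215,450,255),(.085,.16))]:
    P=roi(WT,b,*z); print(n,len(P),rect(P),np.median(P[:,2]).round(4))
for n,b,z in [("scrtop",(265,240,325,285),(.05,.09)),("stand",(300,300,390,370),(.05,.07)),("stylus",(350,300,380,340),(.115,.16)),("plate",(225,140,310,230),(.048,.075))]:
    P=roi(WS,b,*z); print("side",n,len(P),rect(P),np.median(P[:,2]).round(4))
# chips by color
hsv=cv2.cvtColor(T["img"],cv2.COLOR_RGB2GRAY)
for n,D,W,b in (("top",T,WT,(162,176,256,234)),("side",S,WS,(240,158,295,210))):
    g=cv2.cvtColor(D["img"],cv2.COLOR_RGB2GRAY); m=np.zeros_like(g); m[b[1]:b[3],b[0]:b[2]]=(g[b[1]:b[3],b[0]:b[2]]>135)
    k,l,s,c=cv2.connectedComponentsWithStats(m)
    for i in range(1,k):
        if s[i,4]>15: print(n,c[i].round(1),s[i,4],(onplane(D,c[i],.06)*1000).round(1)[0])
print("port",onplane(T,[198,194],.055)*1000)
a=cv2.resize(T["img"][160:260,115:345],None,fx=3.4,fy=3.4,interpolation=cv2.INTER_CUBIC); b=cv2.resize(T["img"][170:260,395:455],None,fx=3.4,fy=3.4)
b=cv2.copyMakeBorder(b,0,0,0,a.shape[1]-b.shape[1],cv2.BORDER_CONSTANT); s=cv2.resize(S["img"][140:235,220:310],None,fx=2.8,fy=2.8); b[:266,250:250+s.shape[1]]=s
cv2.imwrite("pics/z1.png",np.vstack([a,b])[:600,:,::-1])
E
```

```text
bench z -0.00010081286193695858 -0.0005841392011047107
casing 5831 (array([576.7, 158. ]), array([277.7, 129.3]), 82.4) 0.0552
plate 5317 (array([575.8, 120.3]), array([202.4, 121.4]), 82.3) 0.0554
scraper 538 (array([ 530.7, -125.9]), array([95.6, 25.7]), 1.8) 0.06
scrtop 337 (array([ 530.6, -125.6]), array([75.4, 19.8]), 1.8) 0.0617
stand 1025 (array([ 528.8, -336.3]), array([ 51.2, 120.2]), 73.8) 0.0618
stylus 106 (array([ 562.2, -346. ]), array([19.6, 16.9]), 70.4) 0.1261
pusher 243 (array([ 494.9, -325.7]), array([31.5, 33.6]), 81.5) 0.0984
side scrtop 354 (array([ 529.8, -127.3]), array([76., 22.]), 2.0) 0.0607
side stand 1463 (array([ 528.9, -337.3]), array([ 52.3, 121. ]), 73.7) 0.061
side stylus 138 (array([ 562.1, -347.3]), array([18.6, 18.2]), 78.3) 0.1253
side plate 2469 (array([574.5, 120.9]), array([206.4, 119.9]), 82.1) 0.0547
top [183.3 187.5] 90 [611.1 166.2  60. ]
top [216.6 193.8] 91 [595.   95.5  60. ]
top [177.9 211.2] 92 [560.5 177.1  60. ]
top [214.9 219. ] 96 [541.5  99.2  60. ]
side [254.1 162.3] 70 [577.5 216.7  60. ]
side [288.7 168.7] 291 [650.  148.6  60. ]
side [272.8 169.2] 60 [611.  165.7  60. ]
side [253.4 172.1] 57 [559.6 177.1  60. ]
side [246.5 190.8] 80 [516.3 114.1  60. ]
side [277.7 186.1] 63 [594.2  96.   60. ]
side [257.3 191.4] 72 [539.8  99.6  60. ]
side [241.8 202.1] 75 [490.7  79.5  60. ]
port [[597.07413704 135.78015446  55.        ]]
```

View pics/z1.png

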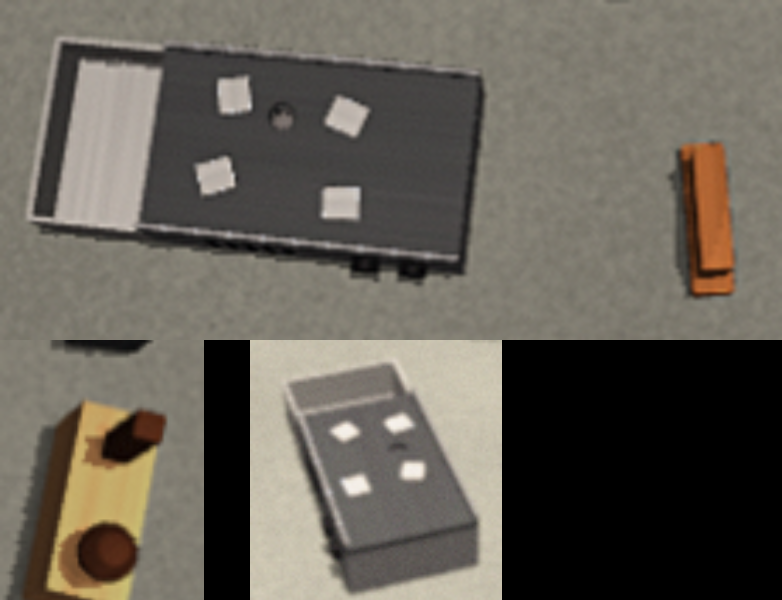

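The crop confirms the casing, with its trough end toward +y and the port just right of the upper-left chip. The stylus is at the far end of the stand. Next I'll compute the move to above the scraper.

```bash
cat >> h.py <<'E'
CY=-7.65; CC=np.array([575.2,120.6])
def cas(x,y):
    a=np.radians(CY); return CC+x*np.array([np.cos(a),np.sin(a)])+y*np.array([-np.sin(a),np.cos(a)])
def go(*targets):
    """targets (x,y,z mm, yaw of tool x deg): shifts from current pose, tool axes, mm/deg"""
    from rig import env
    o=env.observe(); R=np.array(o["tool_rot"]); p=np.array(o["position"])*1000
    yaw=np.degrees(np.arctan2(R[1,0],R[0,0])); print("t",round(o["time_s"],2),"p",p.round(1),"yaw",round(yaw,2),"F",np.round(o["ft_force"],1),"w",round(o["grip_width"],4),round(o["gripper_force"],1),"zax",R[:,2].round(4))
    for t in targets:
        print((R.T@(np.array(t[:3])-p)).round(1),"turn",round((yaw-t[3]+180)%360-180,2))
E
python3 -c "
from h import *
go((530.4,-126.3,200,1.8),(530.4,-126.3,30,1.8))
T=dict(np.load('top0.npz'));S=dict(np.load('side0.npz'))
for n,D in(('top',T),('side',S)):
    W=cloud(D);g=cv2.cvtColor(D['img'],cv2.COLOR_RGB2GRAY).astype(float); c=cas(20,20); print(proj(D,[*c/1000,.055]))
    u,v=proj(D,[*c/1000,.055])[0].round().astype(int); print(g[v-6:v+7,u-6:u+7].astype(int)); 
"
```

```text
t 0.1 p [ 164.5 -524.6  230.8] yaw 17.4 F [-0.1  0.5 -0.3] w 0.0855 0.0 zax [-1.0e-04  1.3e-03 -1.0e+00]
[ 468.3 -270.6   31.2] turn 15.6
[ 468.2 -270.3  201.2] turn 15.6
[[197.07264676 193.7511437 ]]
[[ 61  63  63  63  63  65  63  64  65  64  64  66  64]
 [ 63  64  62  63  64  63  60  59  61  62  63  62  63]
 [ 65  64  66  64  57  42  42  42  50  58  65  63  62]
 [ 63  65  65  58  41  38  55  56  55  50  60  64  67]
 [ 63  63  61  42  35  28  45  66  61  53  51  63  68]
 [ 64  63  58  34  53  45  64  93  65  60  54  60  64]
 [ 63  65  55  36  67  91 101 112 103  94  58  59  65]
 [ 68  65  61  48  80 105 113 114 115 105  65  62  65]
 [ 67  65  66  55  83 104 113 113 111  95  63  65  65]
 [ 65  65  67  63  62  78  97  90  92  72  61  65  66]
 [ 67  67  67  65  62  66  74  69  71  65  64  66  67]
 [ 66  66  66  67  67  65  68  64  69  66  66  66  66]
 [ 68  68  67  69  67  68  68  66  67  68  67  66  67]]
[[272.48816589 177.97078661]]
[[ 99 102  98 127 181 207 193 172 162 139 118 101 106]
 [104  97  97  96 115 146 133 111 101  99 100  95  96]
 [102  92 105  99  97 104  98  94  96 102  98  98  97]
 [105 106  97 103 101  94  91 101  97 101 107 100 103]
 [104 103  99  98  99  90  87  84  92  98  98 102 103]
 [104 105 100  93  81  67  65  62  63  77  92  97  99]
 [106 102 101  86  74  72  70  71  69  72  90 100  97]
 [106 105 100  87  86  84  94  95  88  87  92  97 100]
 [101 102 105 100  98  99 101 103 100 101 101 101 101]
 [103 105  98 104 106 104 101  97  96  98  95  95  95]
 [100 101 106 104 103 108 103  96 101 105 106 107 105]
 [103 102 104 103 102 106 100 103 127 160 172 168 164]
 [101 101 101 108 102 100 104 115 160 220 236 233 230]]
```

Emit:
{"api": "drive_tool", "payload": {
  "series": [
    [[0.468,-0.2705,0.02],15.6,0.06],
    [[0.468,-0.2705,0.02],15.6,0.06],
    [[0.468,-0.2705,0.02],15.6,0.06],
    [[0.468,-0.2705,0.02],15.6,0.06],
    [[0.468,-0.2705,0.02],15.6,0.06],
    [[0.468,-0.2705,0.02],15.6,0.06],
    [[0.468,-0.2705,0.02],15.6,0.06],
    [[0.468,-0.2705,0.02],15.6,0.06],
    [[0.468,-0.2705,0.02],15.6,0.06],
    [[0.468,-0.2705,0.02],15.6,0.06],
    [[0.468,-0.2705,0.02],15.6,0.06],
    [[0.468,-0.2705,0.07],15.6,0.06],
    [[0.468,-0.2705,0.12],15.6,0.06],
    [[0.468,-0.2705,0.12],15.6,0.06],
    [[0.468,-0.2705,0.12],15.6,0.06]
  ]
}}

```text
time_s: 1.6
position: [0.5304, -0.1269, 0.1121]
tool_rot: [[1.0, 0.031, -0.001], [0.031, -1.0, 0.0], [-0.001, -0.0, -1.0]]
ft_force: [0.5, 0.4, 1.6]
grip_width: 0.0601
gripper_force: 0.0
```

```bash
python3 - <<'E'
from h import *
from rig import env,viewer
go((530.4,-126.3,30,1.8))
S=viewer.get_image("side"); T=viewer.get_image("top")
cv2.imwrite("pics/b.png",np.vstack([cv2.resize(T["img"][130:270,230:430],(430,300)),cv2.resize(S["img"][150:300,200:380],(430,300))])[:,:,::-1])
E
```

```text
t 1.6 p [ 530.4 -126.9  112.1] yaw 1.79 F [0.5 0.4 1.6] w 0.0601 0.0 zax [-5.e-04  3.e-04 -1.e+00]
[ 0.1 -0.6 82.1] turn -0.01
```

View pics/b.png

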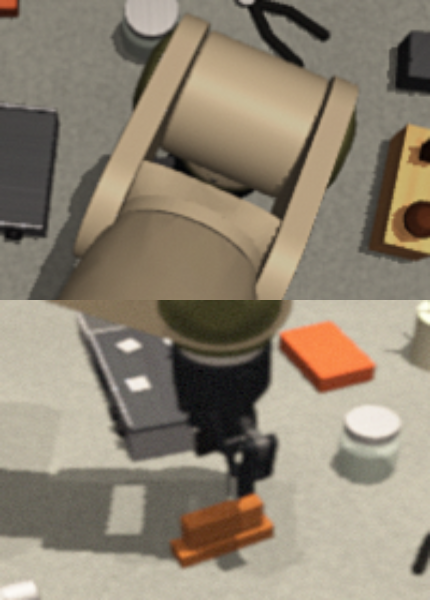

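The open gripper hangs over the scraper, side crop (230,500), and is aligned, so I'll descend and grip.

Emit:
{"api": "drive_tool", "payload": {
  "series": [
    [[0,0,0.03],0,0.06],
    [[0,0,0.06],0,0.06],
    [[0,-0.0005,0.081],0,0.06],
    [[0,-0.0005,0.081],0,0.06],
    [[0,-0.0005,0.081],0,0.015],
    [[0,-0.0005,0.081],0,0.01],
    [[0,-0.0005,0.081],0,0.01],
    [[0,-0.0005,0.081],0,0.01],
    [[0,-0.0005,0.081],0,0.01],
    [[0,-0.0005,0.081],0,0.01]
  ],
  "newtons": 50
}}

```text
time_s: 2.7
position: [0.5311, -0.1267, 0.0322]
tool_rot: [[0.999, 0.032, 0.003], [0.032, -1.0, -0.002], [0.003, 0.002, -1.0]]
ft_force: [-0.9, 0.7, 6.9]
grip_width: 0.0191
gripper_force: 50.2
```

```bash
python3 - <<'E'
from h import *
go((530.4,-126.3,125,1.8),(*cas(0,-76),125,CY),(*cas(0,-76),88,CY),(*cas(0,110),88,CY))
E
```

```text
t 2.7 p [ 531.1 -126.7   32.2] yaw 1.81 F [-0.9  0.7  6.9] w 0.0191 50.2 zax [ 0.0031 -0.0017 -1.    ]
[ -0.4  -0.3 -92.8] turn 0.01
[  39.7 -170.7  -93. ] turn 9.46
[  39.6 -170.7  -56. ] turn 9.46
[  70.2 -354.2  -56.2] turn 9.46
```

Emit:
{"api": "drive_tool", "payload": {
  "series": [
    [[0,0,-0.02],0,0.01],
    [[0,0,-0.05],0,0.01],
    [[0,0,-0.095],0,0.01],
    [[0.01,-0.04,-0.095],3,0.01],
    [[0.02,-0.08,-0.095],6,0.01],
    [[0.03,-0.12,-0.095],9.46,0.01],
    [[0.0395,-0.155,-0.095],9.46,0.01],
    [[0.0395,-0.1705,-0.095],9.46,0.01],
    [[0.0395,-0.1705,-0.085],9.46,0.01],
    [[0.0395,-0.1705,-0.07],9.46,0.01],
    [[0.0395,-0.1705,-0.065],9.46,0.01],
    [[0.0395,-0.1705,-0.065],9.46,0.01]
  ]
}}

```text
time_s: 3.9
position: [0.5638, 0.0444, 0.0946]
tool_rot: [[0.991, -0.134, -0.002], [-0.134, -0.991, 0.0], [-0.002, 0.0, -1.0]]
ft_force: [0.7, -0.9, -0.6]
grip_width: 0.0195
gripper_force: 49.1
```

```bash
python3 - <<'E'
from h import *
from rig import env,viewer
go((*cas(0,-76),88.5,CY),(*cas(0,110),88.5,CY))
S=viewer.get_image("side"); T=viewer.get_image("top")
cv2.imwrite("pics/c.png",np.vstack([cv2.resize(T["img"][130:270,110:310],(430,300)),cv2.resize(S["img"][130:280,190:370],(430,300),interpolation=cv2.INTER_CUBIC)])[:,:,::-1])
E
```

```text
t 3.9 p [563.8  44.4  94.6] yaw -7.72 F [ 0.7 -0.9 -0.6] w 0.0195 49.1 zax [-0.0018  0.     -1.    ]
[ 1.2 -1.   6.1] turn -0.07
[   0.9 -187.     6.1] turn -0.07
```

View pics/c.png

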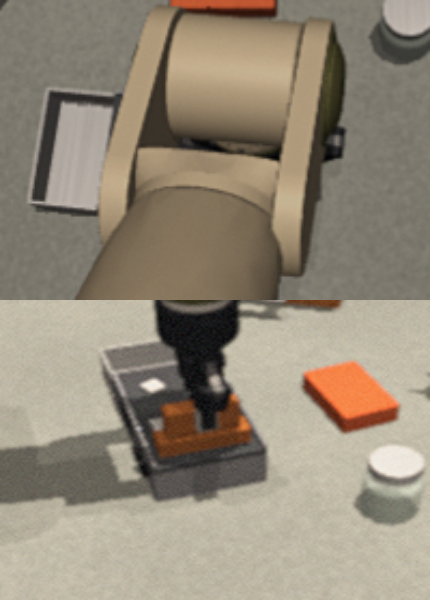

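The scraper is over the free end of the plate, foot between the lips, side crop (200,440). I'll lower it to about 1 mm clearance.

Emit:
{"api": "drive_tool", "payload": {
  "series": [
    [[0.001,0,0.003],0,0.01],
    [[0.001,0,0.006],0,0.01],
    [[0.001,0,0.006],0,0.01]
  ]
}}

```text
time_s: 4.3
position: [0.5651, 0.0453, 0.089]
tool_rot: [[0.991, -0.133, -0.001], [-0.133, -0.991, 0.0], [-0.001, -0.0, -1.0]]
ft_force: [-0.3, -0.0, -1.7]
grip_width: 0.0193
gripper_force: 49.1
```

```bash
python3 -c "
from h import *
go((*cas(0,110),88.3,CY))"
```

```text
t 4.3 p [565.1  45.3  89. ] yaw -7.66 F [-0.3 -0.  -1.7] w 0.0193 49.1 zax [-5.e-04  1.e-04 -1.e+00]
[-1.00e-01 -1.86e+02  7.00e-01] turn -0.01
```

Emit:
{"api": "drive_tool", "payload": {
  "series": [
    [[0,-0.006,0],0,0.01],
    [[0,-0.015,0],0,0.01],
    [[0,-0.025,0],0,0.01],
    [[0,-0.035,0],0,0.01],
    [[0,-0.045,0],0,0.01],
    [[0,-0.055,0],0,0.01],
    [[0,-0.065,0],0,0.01],
    [[0,-0.075,0],0,0.01],
    [[0,-0.085,0],0,0.01],
    [[0,-0.095,0],0,0.01],
    [[0,-0.105,0],0,0.01],
    [[0,-0.115,0],0,0.01],
    [[0,-0.125,0],0,0.01],
    [[0,-0.135,0],0,0.01],
    [[0,-0.145,0],0,0.01],
    [[0,-0.155,0],0,0.01],
    [[0,-0.164,0],0,0.01],
    [[0,-0.172,0],0,0.01],
    [[0,-0.18,0],0,0.01],
    [[0,-0.186,0],0,0.01]
  ]
}}

```text
time_s: 6.3
position: [0.5901, 0.2304, 0.0893]
tool_rot: [[0.991, -0.133, -0.0], [-0.133, -0.991, 0.0], [-0.0, -0.0, -1.0]]
ft_force: [0.3, -0.2, -0.8]
grip_width: 0.0195
gripper_force: 49.2
```

Emit:
{"api": "drive_tool", "payload": {
  "series": [
    [[0,-0.002,0],0,0.01],
    [[0,-0.002,0],0,0.01],
    [[0,0,-0.02],0,0.01],
    [[0,0,-0.05],0,0.01],
    [[0,0.04,-0.06],0,0.01],
    [[0,0.09,-0.06],0,0.01],
    [[0,0.14,-0.06],0,0.01],
    [[0,0.19,-0.06],0,0.01],
    [[0,0.24,-0.06],0,0.01],
    [[0,0.28,-0.06],0,0.01],
    [[0,0.3,-0.06],0,0.01],
    [[0,0.3,-0.06],0,0.01]
  ]
}}

```text
time_s: 7.5
position: [0.5497, -0.0705, 0.1494]
tool_rot: [[0.991, -0.137, 0.0], [-0.137, -0.991, -0.001], [0.0, 0.001, -1.0]]
ft_force: [1.1, 0.1, -0.7]
grip_width: 0.0191
gripper_force: 49.3
```

```bash
python3 - <<'E'
from h import *
from rig import env,viewer
go((531,-126.7,50,1.8))
S=viewer.get_image("side"); T=viewer.get_image("top")
cv2.imwrite("pics/d.png",np.vstack([cv2.resize(T["img"][130:270,110:310],(430,300)),cv2.resize(S["img"][130:280,190:370],(430,300),interpolation=cv2.INTER_CUBIC)])[:,:,::-1])
E
```

```text
t 7.5 p [549.7 -70.5 149.4] yaw -7.89 F [ 1.1  0.1 -0.7] w 0.0191 49.3 zax [ 2.e-04 -5.e-04 -1.e+00]
[-10.8  58.2  99.5] turn -9.69
```

View pics/d.png

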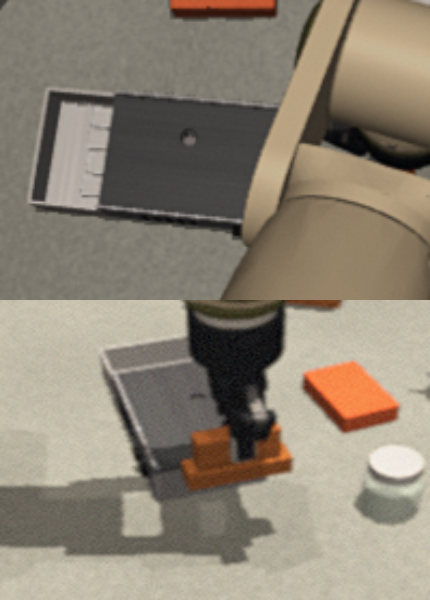

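The plate is clear, and four chips show in the trough by its near wall, at (100,120), (95,140), (95,162) and (92,185). I'll return the scraper to its spot.

Emit:
{"api": "drive_tool", "payload": {
  "series": [
    [[-0.005,0.03,0],-5,0.01],
    [[-0.011,0.058,0.02],-9.69,0.01],
    [[-0.011,0.058,0.055],-9.69,0.01],
    [[-0.011,0.058,0.09],-9.69,0.01],
    [[-0.011,0.058,0.108],-9.69,0.01],
    [[-0.011,0.058,0.108],-9.69,0.01],
    [[-0.011,0.058,0.108],-9.69,0.01]
  ]
}}

```text
time_s: 8.3
position: [0.532, -0.1229, 0.0419]
tool_rot: [[0.999, 0.037, 0.001], [0.037, -0.999, -0.0], [0.001, 0.0, -1.0]]
ft_force: [-0.4, -0.1, -0.1]
grip_width: 0.0193
gripper_force: 49.4
```

```bash
python3 -c "
from h import *
go((531,-126.7,32.2,1.8))
from rig import viewer
T=viewer.get_image('top'); W=cloud(T)
u=proj(T,[[*cas(-52,104)/1000,.006],[*cas(52,104)/1000,.006],[*cas(52,170)/1000,.006],[*cas(-52,170)/1000,.006]]).astype(np.int32)
m=np.zeros(W.shape[:2],np.uint8); cv2.fillPoly(m,[u],1)
P=W[m>0]*1000; d=P[:,:2]-CC; a=np.radians(CY); y=-d[:,0]*np.sin(a)+d[:,1]*np.cos(a); x=d[:,0]*np.cos(a)+d[:,1]*np.sin(a)
for yy in range(100,172,6): print(yy,[ (round(float(np.nanmedian(P[s,2])),0) if s.any() else None) for xx in range(-54,54,9) for s in [(abs(y-yy-3)<3)&(abs(x-xx-4.5)<4.5)]])
"
```

```text
t 8.3 p [ 532.  -122.9   41.9] yaw 2.11 F [-0.4 -0.1 -0.1] w 0.0193 49.4 zax [ 6.e-04 -2.e-04 -1.e+00]
[-1.2  3.7  9.7] turn 0.31
100 [None, None, None, None, None, None, 54.0, None, 54.0, 55.0, None, None]
106 [None, None, None, None, None, None, None, None, None, None, None, None]
112 [4.0, 8.0, 7.0, 9.0, 9.0, 8.0, 9.0, 8.0, 6.0, 7.0, 7.0, 8.0]
118 [4.0, 6.0, 7.0, 8.0, 6.0, 9.0, 7.0, 8.0, 8.0, 7.0, 8.0, 8.0]
124 [3.0, 4.0, 8.0, 7.0, 9.0, 8.0, 6.0, 8.0, 8.0, 9.0, 9.0, 7.0]
130 [2.0, 4.0, 8.0, 8.0, 5.0, 4.0, 4.0, 9.0, 8.0, 6.0, 7.0, 5.0]
136 [5.0, 3.0, 1.0, 2.0, 4.0, 4.0, 3.0, 3.0, 3.0, 3.0, 4.0, 2.0]
142 [3.0, 4.0, 4.0, 4.0, 2.0, 3.0, 4.0, 3.0, 3.0, 3.0, 3.0, 3.0]
148 [3.0, 3.0, 3.0, 3.0, 3.0, 2.0, 3.0, 3.0, 4.0, 4.0, 3.0, 2.0]
154 [3.0, 3.0, 4.0, 3.0, 4.0, 2.0, 3.0, 4.0, 3.0, 4.0, 4.0, 4.0]
160 [3.0, 3.0, 4.0, 3.0, 4.0, 3.0, 4.0, 3.0, 3.0, 3.0, 1.0, 4.0]
166 [2.0, 3.0, 3.0, 4.0, 3.0, 3.0, 3.0, 5.0, 4.0, 3.0, 3.0, 3.0]
```

The chips lie flat on the trough floor. I'll lower the scraper until it touches the bench.

Emit:
{"api": "drive_tool", "payload": {
  "series": [
    [[-0.001,0.003,0.004],0.3,0.01],
    [[-0.001,0.003,0.0075],0.3,0.01],
    [[-0.001,0.003,0.009],0.3,0.01],
    [[-0.001,0.003,0.0095],0.3,0.01],
    [[-0.001,0.003,0.0095],0.3,0.01]
  ]
}}

```text
time_s: 8.85
position: [0.5305, -0.1267, 0.0322]
tool_rot: [[1.0, 0.03, 0.0], [0.03, -1.0, -0.0], [0.0, 0.0, -1.0]]
ft_force: [-1.8, 0.4, 3.5]
grip_width: 0.0193
gripper_force: 50.1
```

Emit:
{"api": "drive_tool", "payload": {
  "series": [
    [[0,0,0],0,0.05],
    [[0,0,0],0,0.05],
    [[0,0,0],0,0.05],
    [[0,0,-0.01],0,0.05],
    [[0,0,-0.04],0,0.05],
    [[0,0,-0.09],0,0.05],
    [[0,0,-0.14],0,0.05]
  ]
}}

```text
time_s: 9.55
position: [0.5301, -0.1265, 0.1739]
tool_rot: [[1.0, 0.03, -0.001], [0.03, -1.0, 0.0], [-0.001, -0.0, -1.0]]
ft_force: [1.5, -0.7, 0.3]
grip_width: 0.05
gripper_force: 0.0
```

```bash
python3 -c "
from h import *
go((562.3,-346.7,180,-16.2))"
```

```text
t 9.55 p [ 530.1 -126.5  173.9] yaw 1.74 F [ 1.5 -0.7  0.3] w 0.05 0.0 zax [-8.e-04  4.e-04 -1.e+00]
[ 25.5 221.1  -6.2] turn 17.94
```

Emit:
{"api": "drive_tool", "payload": {
  "series": [
    [[0.005,0.04,-0.006],5,0.05],
    [[0.01,0.08,-0.006],10,0.05],
    [[0.015,0.12,-0.006],14,0.05],
    [[0.02,0.16,-0.006],18,0.05],
    [[0.0255,0.2,-0.006],18,0.05],
    [[0.0255,0.221,-0.006],18,0.05],
    [[0.0255,0.221,-0.006],18,0.05],
    [[0.0255,0.221,-0.006],18,0.05],
    [[0.0255,0.221,-0.006],18,0.05]
  ]
}}

```text
time_s: 10.45
position: [0.5628, -0.3456, 0.1783]
tool_rot: [[0.96, -0.279, 0.0], [-0.279, -0.96, 0.0], [0.0, -0.0, -1.0]]
ft_force: [-0.4, 0.6, -0.5]
grip_width: 0.0501
gripper_force: 0.0
```

```bash
python3 - <<'E'
from h import *
from rig import env,viewer
go((562.3,-346.7,88,-16.2))
S=viewer.get_image("side"); T=viewer.get_image("top"); np.savez("T1.npz",**T)
W=cloud(T)
P=W[190:260,300:345].reshape(-1,3); P=P[(P[:,2]>.008)&(P[:,2]<.09)]; print("scraper",len(P),rect(P),np.percentile(P[:,2],90))
cv2.imwrite("pics/e.png",np.vstack([cv2.resize(T["img"][130:270,110:310],(430,300)),cv2.resize(S["img"][220:370,250:430],(430,300),interpolation=cv2.INTER_CUBIC)])[:,:,::-1])
E
```

```text
t 10.45 p [ 562.8 -345.6  178.3] yaw -16.21 F [-0.4  0.6 -0.5] w 0.0501 0.0 zax [ 1.e-04  2.e-04 -1.e+00]
[-0.2  1.2 90.3] turn -0.01
scraper 530 (array([ 530.3, -125.4]), array([96.6, 25.5]), 2.9) 0.06355159469529668
```

View pics/e.png

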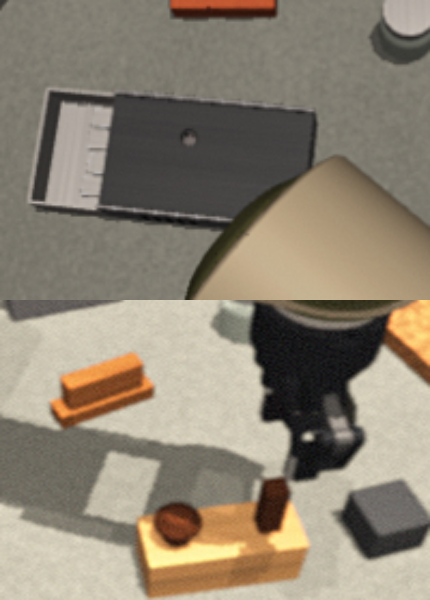

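The scraper stands upright, side crop (100,390), and the gripper is directly above the stylus. I'll descend and grip.

Emit:
{"api": "drive_tool", "payload": {
  "series": [
    [[0,0.001,0.035],0,0.05],
    [[0,0.001,0.07],0,0.05],
    [[0,0.001,0.089],0,0.05],
    [[0,0.001,0.089],0,0.05],
    [[0,0.001,0.089],0,0.05],
    [[0,0.001,0.089],0,0.01],
    [[0,0.001,0.089],0,0.01],
    [[0,0.001,0.089],0,0.01],
    [[0,0.001,0.089],0,0.01],
    [[0,0.001,0.089],0,0.01],
    [[0,0.001,0.089],0,0.01],
    [[0,0.001,0.089],0,0.01]
  ],
  "newtons": 60
}}

```text
time_s: 11.75
position: [0.5629, -0.3481, 0.0903]
tool_rot: [[0.96, -0.28, 0.002], [-0.28, -0.96, -0.002], [0.002, 0.001, -1.0]]
ft_force: [-0.1, 1.0, 5.9]
grip_width: 0.0174
gripper_force: 58.8
```

Emit:
{"api": "drive_tool", "payload": {
  "series": [
    [[0,0,-0.01],0,0.01],
    [[0,0,-0.03],0,0.01],
    [[0,0,-0.05],0,0.01],
    [[0,0,-0.07],0,0.01],
    [[0,0,-0.09],0,0.01],
    [[0,0,-0.105],0,0.01],
    [[0,0,-0.105],0,0.01]
  ]
}}

```text
time_s: 12.45
position: [0.563, -0.3483, 0.1966]
tool_rot: [[0.96, -0.28, 0.003], [-0.28, -0.96, -0.003], [0.004, 0.002, -1.0]]
ft_force: [0.4, 0.3, -0.3]
grip_width: 0.0173
gripper_force: 58.4
```

```bash
python3 - <<'E'
from h import *
go((597.5,137,190,-16.2))
T=dict(np.load("T1.npz")); g=cv2.cvtColor(T["img"],cv2.COLOR_RGB2GRAY).astype(float)[183:206,186:210]
v,u=np.mgrid[183:206,186:210]; w=np.clip(abs(g-64)-8,0,None); w[(abs(u-197.6)>6)|(abs(v-194)>6)]=0
c=[(w*u).sum()/w.sum(),(w*v).sum()/w.sum()]; print(c,onplane(T,c,.055)*1000)
print(g[5:18,5:20].astype(int))
E
```

```text
t 12.45 p [ 563.  -348.3  196.6] yaw -16.26 F [ 0.4  0.3 -0.3] w 0.0173 58.4 zax [ 0.0035 -0.0031 -1.    ]
[-102.8 -475.5    5.2] turn -0.06
[np.float64(197.3357314148681), np.float64(194.2146282973621)] [[596.66041432 137.19477464  55.        ]]
[[ 61  63  62  63  64  63  64  62  64  63  64  63  65  66  65]
 [ 64  62  64  64  64  62  58  60  59  61  62  62  63  62  63]
 [ 64  64  64  63  56  41  39  42  48  59  63  63  63  63  62]
 [ 63  66  63  57  41  38  53  55  53  49  58  64  64  64  65]
 [ 62  63  59  44  36  28  43  66  61  53  52  64  65  65  64]
 [ 63  63  57  33  54  45  64  91  66  61  53  59  63  64  63]
 [ 64  61  57  37  67  91 100 109 100  90  59  58  65  63  63]
 [ 66  65  60  48  79 103 111 115 115 107  63  60  64  66  64]
 [ 65  66  64  57  80 101 111 111 109  93  62  64  64  65  65]
 [ 66  65  66  60  65  78  95  90  91  71  62  64  67  65  66]
 [ 63  66  64  65  63  63  73  68  71  63  65  67  66  66  66]
 [ 66  68  66  66  66  66  66  65  66  67  64  68  66  67  66]
 [ 65  67  67  68  65  67  66  67  66  65  68  67  66  65  66]]
```

Emit:
{"api": "drive_tool", "payload": {
  "series": [
    [[-0.01,-0.04,0.005],0,0.01],
    [[-0.018,-0.085,0.005],0,0.01],
    [[-0.028,-0.13,0.005],0,0.01],
    [[-0.038,-0.175,0.005],0,0.01],
    [[-0.048,-0.22,0.005],0,0.01],
    [[-0.058,-0.265,0.005],0,0.01],
    [[-0.067,-0.31,0.005],0,0.01],
    [[-0.077,-0.355,0.005],0,0.01],
    [[-0.087,-0.4,0.005],0,0.01],
    [[-0.095,-0.44,0.005],0,0.01],
    [[-0.1,-0.465,0.005],0,0.01],
    [[-0.103,-0.4755,0.005],0,0.01],
    [[-0.103,-0.4755,0.03],0,0.01],
    [[-0.103,-0.4755,0.042],0,0.01],
    [[-0.103,-0.4755,0.042],0,0.01],
    [[-0.103,-0.4755,0.042],0,0.01]
  ]
}}

```text
time_s: 14.05
position: [0.597, 0.1368, 0.1521]
tool_rot: [[0.96, -0.281, -0.0], [-0.281, -0.96, -0.0], [-0.0, 0.0, -1.0]]
ft_force: [0.2, -0.1, 0.6]
grip_width: 0.0176
gripper_force: 58.6
```

```bash
python3 - <<'E'
from h import *
from rig import viewer,env
go((597.2,137.1,139,-16.2),(597.2,137.1,105,-16.2))
S=viewer.get_image("side"); np.savez("S2.npz",**S); R=np.array(env.observe()["tool_rot"]); p=np.array(env.observe()["position"])
tip=p+R[:,2]*.0833; top=p+R[:,2]*.0283
print("tip",tip,"px",proj(S,[tip,top]),"port px",proj(S,[.5972,.1371,.055]))
I=cv2.resize(S["img"][130:220,220:330],None,fx=6,fy=6,interpolation=cv2.INTER_CUBIC)
for X in (tip,top,[.5972,.1371,.055]):
    a=proj(S,[X])[0]; cv2.circle(I,tuple(((a-[220,130]+.5)*6).astype(int)),3,(255,0,0),-1)
cv2.imwrite("pics/f.png",I[:,:,::-1])
E
```

```text
t 14.05 p [597.  136.8 152.1] yaw -16.33 F [ 0.2 -0.1  0.6] w 0.0176 58.6 zax [-0.e+00 -1.e-04 -1.e+00]
[ 0.1 -0.4 13.1] turn -0.13
[ 0.1 -0.4 47.1] turn -0.13
tip [0.59726757 0.13686816 0.06929737] px [[272.23888564 173.91475063]
 [271.25607004 156.63112057]] port px [[272.41899892 178.1645368 ]]
```

View pics/f.png

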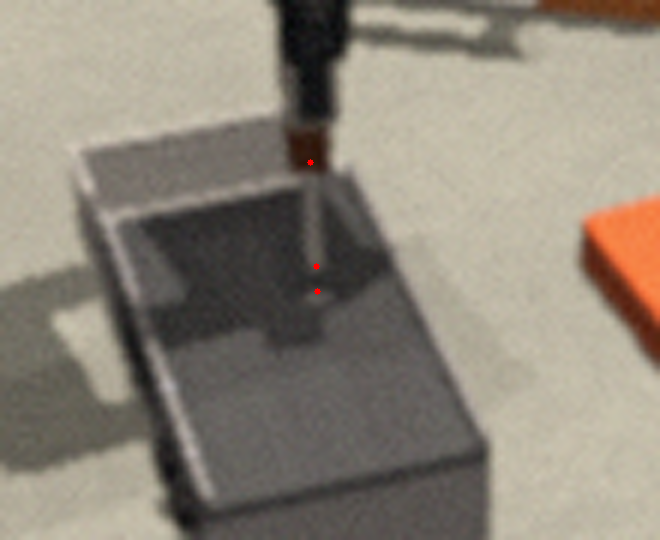

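The shaft tip at (316,265) sits just above the port at (317,292), as predicted. I'll insert it.

Emit:
{"api": "drive_tool", "payload": {
  "series": [
    [[0,0,0.007],0,0.01],
    [[0,0,0.014],0,0.01],
    [[0,0,0.021],0,0.01],
    [[0,0,0.028],0,0.01],
    [[0,0,0.033],0,0.01],
    [[0,0,0.033],0,0.01],
    [[0,0,0.033],0,0.01]
  ]
}}

```text
time_s: 14.8
position: [0.5968, 0.1375, 0.1188]
tool_rot: [[0.96, -0.28, 0.0], [-0.28, -0.96, -0.0], [0.0, 0.0, -1.0]]
ft_force: [0.8, -0.0, -0.2]
grip_width: 0.0176
gripper_force: 58.6
```

Emit:
{"api": "drive_tool", "payload": {
  "series": [
    [[0,0,0.004],0,0.01],
    [[0,0,0.008],0,0.01],
    [[0,0,0.011],0,0.01],
    [[0,0,0.011],0,0.01]
  ]
}}

```text
time_s: 15.2
position: [0.597, 0.1376, 0.1078]
tool_rot: [[0.96, -0.28, 0.001], [-0.28, -0.96, 0.0], [0.001, -0.0, -1.0]]
ft_force: [0.9, -0.1, 1.6]
grip_width: 0.0171
gripper_force: 58.9
```

Spring contact is felt. I'll go on to the hard stop in small steps.

Emit:
{"api": "drive_tool", "payload": {
  "series": [
    [[0,0,0.0015],0,0.01],
    [[0,0,0.003],0,0.01],
    [[0,0,0.003],0,0.01]
  ]
}}

```text
time_s: 15.5
position: [0.597, 0.1376, 0.1052]
tool_rot: [[0.96, -0.28, 0.001], [-0.28, -0.96, 0.0], [0.001, -0.0, -1.0]]
ft_force: [-1.4, 0.0, 4.5]
grip_width: 0.0174
gripper_force: 59.4
```

Emit:
{"api": "drive_tool", "payload": {
  "series": [
    [[0,0,0.001],0,0.01],
    [[0,0,0.001],0,0.01],
    [[0,0,0.001],0,0.01]
  ]
}}

```text
time_s: 15.8
position: [0.5972, 0.1375, 0.105]
tool_rot: [[0.96, -0.28, 0.002], [-0.28, -0.96, 0.0], [0.002, -0.001, -1.0]]
ft_force: [-0.9, 0.1, 10.0]
grip_width: 0.0175
gripper_force: 60.3
```

Emit:
{"api": "drive_tool", "payload": {
  "series": [
    [[0,0,0.0005],0,0.01],
    [[0,0,0.0005],0,0.01],
    [[0,0,0.0005],0,0.01],
    [[0,0,0.0005],0,0.01],
    [[0,0,0.0005],0,0.01],
    [[0,0,0.0005],0,0.01],
    [[0,0,0.0005],0,0.01],
    [[0,0,0.0005],0,0.01]
  ]
}}

```text
time_s: 16.6
position: [0.5972, 0.1376, 0.1049]
tool_rot: [[0.96, -0.28, 0.002], [-0.28, -0.96, -0.0], [0.002, -0.001, -1.0]]
ft_force: [-1.6, -0.1, 11.8]
grip_width: 0.0175
gripper_force: 60.6
```

```bash
python3 - <<'E'
from h import *
from rig import viewer,env
go()
S=viewer.get_image("side"); cv2.imwrite("pics/g.png",S["img"][:,:,::-1])
E
```

```text
t 16.6 p [597.2 137.6 104.9] yaw -16.26 F [-1.6 -0.1 11.8] w 0.0175 60.6 zax [ 0.0023 -0.     -1.    ]
```

View pics/g.png

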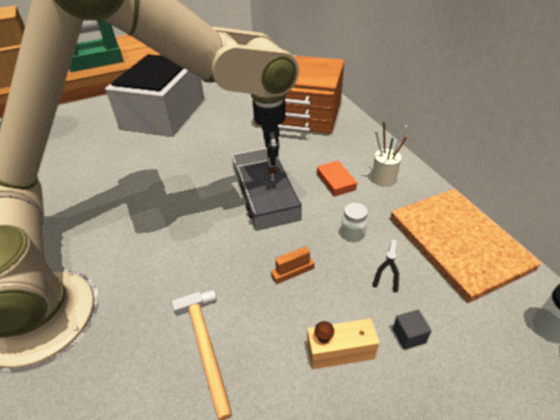

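The stylus is in the port at (272,175), the scraper stands at (293,263), the pusher is still in the stand, and nothing else has moved. The button is held at its hard stop with about 12 N.

```bash
python3 -c "
from rig import env
print(env.close_job())"
```

```text
the job is handed in; nothing more can be done
None
```

I handed the job in at about 17 s: all four offcuts are in the trough, the scraper stands upright on the bench, and the gripped stylus holds the reset button at its hard stop with about 12 N; the judge's verdict was not shown.

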